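Fit the router-table insert and lower its guard

ROBOT

A 6-joint arm with a two-finger parallel gripper is mounted at the origin on the work surface. World frame = base frame: x ahead of the robot, y to its left, z up, the work surface at z = 0. Lengths are in mm, angles in rad, forces in N, time in s.
With the tool pointing down it reaches from about 300 to 750 mm from the base axis. Payload 8.5 kg.
Tool frame: the origin (TCP) lies on the centre line of the jaws, within the pads' length; the fingertips stand 19 mm ahead of it and the grasp point (between the pads) is the TCP (ctrl.tcp_to_tips is the distance from the TCP to the fingertips, in mm); z points along the fingers, y is the line along which they close (so a half turn about z gives the same grasp; the last joint's range is limited). The gripper opens to 85 mm and grips with 20 to 120 N. Pads are 22 mm wide; open, the fingers measure 114 mm over their backs; the gripper's body (76 mm by 85 mm) begins 54 mm behind the grasp point. The pads swing forward as they close: fully open they stand 13 mm farther back than shut.
Start: joints at [-1.522, 0.381, 1.297, -0, 1.464, -0.215], TCP at [143.408, -530.956, 250.322] pointing down, gripper open.
Joint ranges: [-3.11, 3.11], [-0.89, 2.33], [0.22, 2.48], [-1.42, 4.56], [0.17, 2.85], [-2.88, 2.88]. Speed limits (rad/s): [2.39, 2.39, 3.14, 3.14, 3.14, 3.14].

INTERFACE

Orientations are given as a 3x3 rotation matrix whose columns are the frame's x, y, z axes.
In Python, from bench import ctrl gives the robot as it stands. The module is installed in compiled form; this text tells all that it offers.
- The arm moves only by the tool jog_arm, never from a script. Its argument "moves" is a list of rows, each a list of 3 entries, a list of its own where there are three numbers: the closure, from -1 (fully open) to 1 (shut), then the shift along the tool's x, y, z in cm, then the turn about the tool's z in rad. A call has 1 to 5 rows; each row shifts and turns the commanded pose from where the row before left it, along the tool's axes as they then stand; what a row does not reach is not made up. A row lasts 1/12 s, in which the tool goes at most 41.7 mm and 7.16 degrees, less where a joint would pass 70% of its speed; a pose out of reach is approached as far as the arm can. A call with a gripper value outside its range is refused whole. The fingers move at their own pace and stop on an object; the grip force is fixed at half the most. Time passes only in rows, so rows that do not move let the fingers close. It gives the time, the measured TCP pose, the force, the opening and the grip force at its end, in the units of the state.
- ctrl.observe(): the state, without advancing time (a new reading comes with each control period).
- ctrl.read_camera(name): name is "scene" or "top" or "wrist"; returns a dict with "pixels" (480x640x3 uint8, blue, green, red), "fx", "fy", "cx", "cy" (pixels), "eye" and "rotation" of the camera in the world; the wrist camera has in their place "hand_eye" (4x4, takes a point from camera to tool coordinates, whose origin is the TCP and whose axes are the flange's). Camera axes: x right, y down, z forward; pixel columns grow to the right and rows downward; lengths in mm; the calibration is good to about 2 mm. The wrist camera is an equidistant fisheye: a pixel r from the principal point sees the ray r / f radians off the axis. A picture is of the moment at which its call begins: read the wrist's pose just before it. There is no depth.
- ctrl.finish_job(): hands the job in; it is judged then, once.
The state is a dict: "t": time; "joint_pos": joint angles; "dq": joint speeds; "effort": joint torques, N m; "ee_pos": TCP position; "tool_rot": TCP orientation; "contact_force": force on the tool from outside, world axes, zero at the start; "wrist_torque": the same for the moment, N m; "gripper_width": finger opening in mm; "finger_force": force on a finger pad.
Only numpy, scipy, OpenCV 4.12 (cv2) and the standard library are available. Lean on these libraries where they do the work, as an engineer would, in place of code of your own. Each camera call takes 0.05 s, during which the arm holds its last target. There are 200 camera calls.

TASK

Get the guitar workshop's router table ready for use: slide the loose insert ring across the table, without lifting it off, until it drops into the round opening of the aluminium plate and sits flush, its notch over the small locating key. Then bring the sprung bit guard fully down over it, easing it all the way with the bail so that it does not slam, and let go. Leave the other things on the router table where they lie.

Things in the scene. Friction and masses are not known exactly. Their poses are not given: they have to be found in the camera images.
- insert_center (a point): Centre of the loose insert ring, half-way up: a flat black disc 98 mm across, 8 mm thick, about 90 g, with a 22 mm hole in the middle and one notch in its rim; too wide to grip across. Its z is the disc's axis, the notch lies at its own -x edge. It starts flat on the router table, left or right of the opening, turned up to 70 degrees from its seated direction.
- insert_notch (a point): Mouth of the notch in the ring's rim, 49 mm from the ring's centre, half-way up. The notch is 19 mm wide at the rim, narrows to 13 mm at its floor and is 8 mm deep. The table is waxed: the ring slides easily. Its top has a ribbed rubber grip face, 80 mm across, so fingertips set on it with light pressure carry it along and turn it; or it can be pushed by its rim.
- pocket (a point): Centre of the opening's mouth, level with the table top; x towards the fence, y along it, z up. The rebate is 101 mm across and 8 mm deep with a flat ledge 18 mm wide round the open 66 mm throat, so the ring sits flush in it. It goes down only with the ring's x along this x, to about 2 degrees and 1.5 mm; else it stays propped on rim or key. The fence's face, 75 mm tall, is at x = +80 mm.
- key (a point): Middle of the top of the dark steel locating key, 47 mm from the opening's centre on the -x (operator's) side. The key is 12 mm wide, stands on the ledge against the rebate's wall, is flush with the table top and reaches inwards to 43 mm from the centre. The ring's notch goes over it.
- router_top: The fixed router table: a grey laminate slab 25 mm thick on the bench with a flush aluminium plate; origin on the bench under the centre of the opening; it reaches 190 mm towards the operator (-x), 170 mm away and 300 mm to either side (y).
- guard (a joint): Angle of the bit guard on its hinge: 0 is fully down, level, 87 mm above the table top over the opening; 1.95 is fully up, leaning back past upright on its stop, where it starts and stays. An over-centre spring holds it up above about 1.5 rad; below that spring and weight (200 g) pull it shut with 2 to 3 N at the bail; let go, it slams.
- guard_bar (a point): Middle of the guard's bail: a straight round steel bar 10 mm thick and 100 mm long, parallel to the hinge and 105 mm from it, at the free edge of the clear 146 mm wide panel, with a clear gap of 34 mm between bar and panel. It is topmost when the guard is up, nearest the operator when it is down, and can turn in the fingers.
- guard_hinge (a point): Middle of the guard's hinge axis on top of the fence, fixed to the table: 87 mm above the table top, 82 mm from the opening's centre on the fence side. The axis runs along y of the table; the bar moves about it on a circle of 105 mm radius, towards the operator and down.
- push_block_center (a point): Bystander: a wooden push block with a handle, 150 x 72 mm, 84 mm tall overall, on the router table on the side of the opening where the ring is not; the point is the centre of its base, 9 mm up; x along it.
- collet_wrench: Bystander: a flat steel double open-ended spanner, 200 mm long, 44 mm wide, 6 mm thick, lying on the router table near its operator's edge; origin under its middle, x along it.
- gauge_bar: Bystander: a brass set-up bar 70 x 18 x 18 mm lying on the router table near its operator's edge; origin under its middle, y along it.
Not all that is in view belongs to the job. Of the things that look like the part that bears insert_center, the middle-sized one is meant.

How it is judged (in metres and radians):
On the way, in this order (a step that is already met when the one before it is completed fails the run):
1. the insert lies flush in its rebate, notch over the key, with the guard still up (horizontal distance between insert_center and pocket below 0.006 m and z of insert_center in the frame of pocket between -0.0065 and -0.002 m and angle between insert_center's own z axis and vertical below 0.03 rad and angle between the x axis of insert_center and the x axis of pocket, either way round below 0.15 rad and value of joint guard above 1.3 rad), for 0.3 s.
2. the guard is fully down (value of joint guard below 0.06 rad), for 0.2 s.
At the end, for the whole second after the job is handed in: The insert lies flush in the opening's rebate with its notch over the key (centre within 6 mm of the opening's centre, its top within about 2 mm of the table top, tilted by less than 0.03 rad, turned by less than 0.15 rad), and the guard is fully down (within 0.06 rad) (horizontal distance between insert_center and pocket below 0.006 m and z of insert_center in the frame of pocket between -0.0065 and -0.002 m and angle between insert_center's own z axis and vertical below 0.03 rad and angle between the x axis of insert_center and the x axis of pocket, either way round below 0.15 rad and value of joint guard below 0.06 rad); the robot touches nothing.
It fails at once if the guard slams: it closes faster than 3 rad/s over the last 0.5 rad (value of joint guard below 0.5 rad and velocity of joint guard below -3 rad/s).
It fails at once if the insert is lifted more than 25 mm off the table top (z of insert_center in the frame of pocket above 0.029 m).
It fails at once if another thing on the router table is moved by more than 25 mm (distance of any of push_block_center, collet_wrench, gauge_bar from where it was at the start of the episode above 0.025 m).
It also fails if it takes over 61 s, if anything falls off the work surface, if the arm or the gripper's body presses on something with over 40 N, if the wrist force passes 120 N, or if a joint passes its speed limit or range.

## Working session

There is one attempt and no reset: what is moved stays moved. The work goes in short steps, Python scripts to look and compute and a tool call to move; the robot and the scene stay as the last step left them, time stands still between calls to the robot, and variables do not carry over. Pictures are saved under pics/ and viewed, at most 10 in all, crops included, and the job is handed in when it is done.

Besides the shell and the picture viewer there is one more tool, called as name([rows], argument=value, ...), one row to a line, values as JSON. jog_arm: Moves the arm, as the interface text tells. Its arguments: {"type":"object","properties":{"moves":{"type":"array","items":{"type":"array"}}},"required":["moves"]}

```bash
mkdir -p pics
cat > h.py <<'E'
import numpy as np, cv2
from bench import ctrl
def snap(n,f):
    c=ctrl.read_camera(n); cv2.imwrite('pics/'+f,c['pixels']); 
    np.savez('pics/'+f+'.npz',**{k:v for k,v in c.items()}); return c
def ray(c,u,v):
    d=np.array([(u-c['cx'])/c['fx'],(v-c['cy'])/c['fy'],1.]); return np.array(c['rotation'])@d
def onz(c,u,v,z):
    e=np.array(c['eye']); d=ray(c,u,v); return e+d*(z-e[2])/d[2]
def proj(c,p):
    q=np.array(c['rotation']).T@(np.array(p)-np.array(c['eye'])); return c['cx']+c['fx']*q[0]/q[2],c['cy']+c['fy']*q[1]/q[2]
E
python3 - <<'E'
from h import *
for n in('top','scene'):
    c=snap(n,n+'0.png'); print(n,c['fx'],c['eye'],np.round(c['rotation'],3).tolist())
s=ctrl.observe();print(s['t'],s['tool_rot'],s['ee_pos'],s['gripper_width'],ctrl.tcp_to_tips)
E
```

```text
top 465.2771120677868 [360.94125592 110.80979265 829.8462094 ] [[-0.022, -0.994, 0.104], [-1.0, 0.021, -0.011], [0.009, -0.105, -0.994]]
scene 606.1224121427916 [1309.23222663  115.73886818  668.54210971] [[-0.015, 0.557, -0.83], [1.0, -0.01, -0.025], [-0.022, -0.83, -0.557]]
0.1 [[ 9.65408637e-01  2.60741553e-01 -8.06599293e-05]
 [ 2.60741441e-01 -9.65407827e-01  1.27620508e-03]
 [ 2.54889969e-04 -1.25309080e-03 -9.99999182e-01]] [ 143.38700726 -530.74700317  249.78729716] 85.35110835161683 19.0
```

View pics/top0.png

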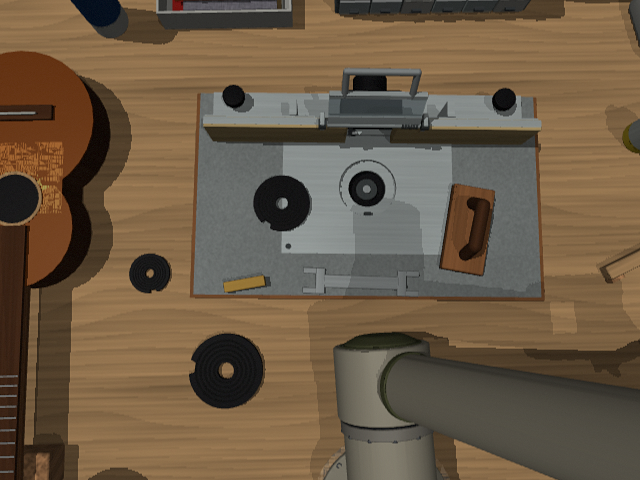

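View pics/scene0.png

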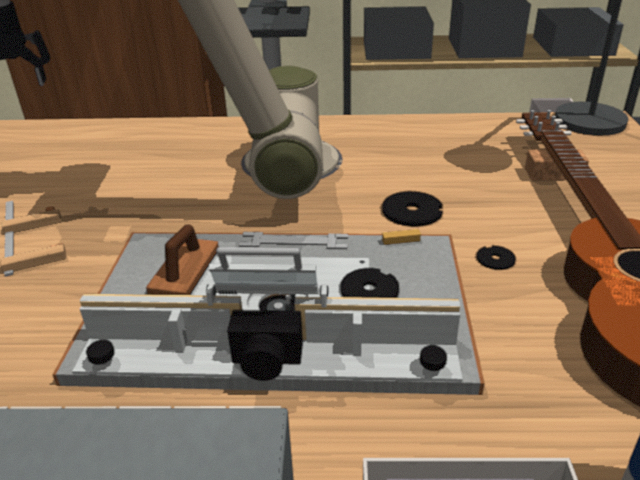

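The top view shows the ring at about (282,204) with its notch at the lower left. The opening is at (367,188), the key at (368,213) and the push block at (470,230). The bail is at about (381,71). I'll zoom in for precise positions.

Run:
```python
from h import *
im=cv2.imread('pics/top0.png')
cv2.imwrite('pics/crop1.png',cv2.resize(im[140:260,240:430],None,fx=4.2,fy=4.2,interpolation=cv2.INTER_CUBIC))
c=dict(np.load('pics/top0.png.npz'))
for z,u,v in((25,367,188),(33,282,204),(25,193,296),(25,543,299),(25,540,95)):print(u,v,onz(c,u,v,z).round(1))
g=cv2.cvtColor(im,cv2.COLOR_BGR2GRAY)
m=(g[165:240,245:320]<60).astype(np.uint8)
ct=max(cv2.findContours(m,0,1)[0],key=cv2.contourArea)
print(cv2.minEnclosingCircle(ct),cv2.contourArea(ct))
```

```text
367 188 [546.4  12.   25. ]
282 204 [519.3 161.7  33. ]
193 296 [363.8 317.1  25. ]
543 299 [ 345.1 -285.6   25. ]
540 95 [ 711.3 -307.    25. ]
((36.2393684387207, 37.690673828125), 28.333736419677734) 2362.5
```

View pics/crop1.png

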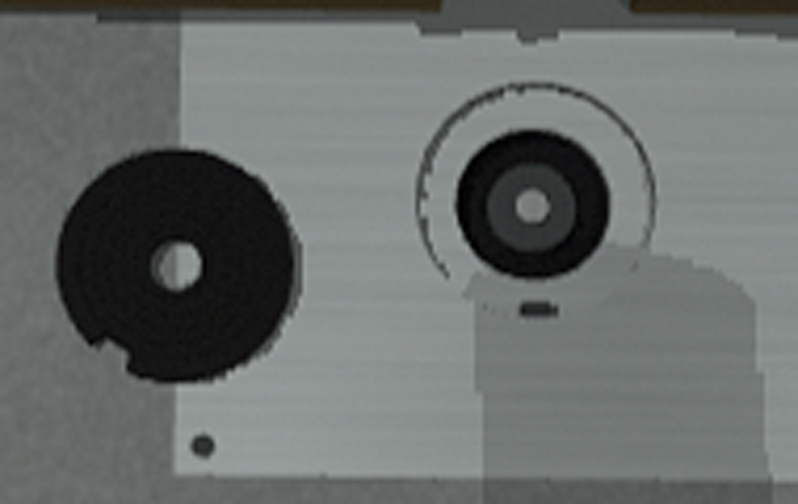

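The crop shows the opening's centre at about (367.6,188.6), the key at (368.1,213.6), the ring's centre at (281.9,203.3) and its notch mouth at (265.7,225.2).

Run:
```python
from h import *
c=dict(np.load('pics/top0.png.npz'))
P=onz(c,367.6,188.6,25);K=onz(c,368.1,213.6,25);R=onz(c,281.9,203.3,33);N=onz(c,265.9,225,31)
print(P,K,R,N,np.hypot(*(P-K)[:2]),np.hypot(*(R-N)[:2]))
ang=lambda d:np.degrees(np.arctan2(d[1],d[0]))
print('pocket yaw key',ang(P-K),'ring yaw',ang(R-N))
A=onz(c,282,143,25);B=onz(c,282,253.5,25);C=onz(c,451,254,25)
print('plate',A,B,C,ang(A-B),ang(B-C)-90)
# bail px
print('bail at z', [onz(c,u,71,25+87+105).round(0) for u in(345,381,419)])
from scipy.optimize import least_squares
```

```text
[545.31355443  10.92786382  25.        ] [500.64593972  11.55887787  25.        ] [520.51434802 161.84376736  33.        ] [483.31104904 190.22937475  31.        ] 44.67207162153795 46.79559981667388
pocket yaw key -0.8093567818912174 ring yaw -37.34313539586401
plate [631.05767436 160.59660827  25.        ] [433.67441732 163.46673479  25.        ] [ 426.4215422 -130.4573109   25.       ] -0.8330724218890595 -1.413544842612879
bail at z [array([667.,  60., 217.]), array([666.,  11., 217.]), array([665., -42., 217.])]
```

jog_arm([
  [-0.05, [2.7, -2.85, 0], 0],
  [-0.05, [2.7, -2.85, 0], 0],
  [-0.05, [2.7, -2.85, 0], 0],
  [-0.05, [2.7, -2.85, 0], 0],
  [-0.05, [2.7, -2.85, 0], 0],
])

```text
t: 0.52
ee_pos: [237.0, -356.3, 250.0]
tool_rot: [[0.966, 0.26, -0.0], [0.26, -0.966, 0.001], [0.0, -0.001, -1.0]]
contact_force: [0.6, 0.4, 0.3]
gripper_width: 45.1
finger_force: 0.0
```

jog_arm([
  [-0.05, [2.7, -2.85, 0], 0],
  [-0.05, [2.7, -2.85, 0], 0],
  [-0.05, [2.7, -2.85, 0], 0],
  [-0.05, [2.7, -2.85, 0], 0],
  [-0.05, [2.7, -2.85, 0], 0],
])

```text
t: 0.93
ee_pos: [330.1, -183.5, 250.3]
tool_rot: [[0.966, 0.26, 0.0], [0.26, -0.966, 0.0], [0.0, -0.0, -1.0]]
contact_force: [0.7, -0.5, -0.2]
gripper_width: 44.6
finger_force: 0.0
```

jog_arm([
  [-0.05, [2.7, -2.85, 0], 0],
  [-0.05, [2.7, -2.85, 0], 0],
  [-0.05, [2.7, -2.85, 0], 0],
  [-0.05, [2.7, -2.85, 0], 0],
  [-0.05, [2.7, -2.85, 0], 0],
])

```text
t: 1.35
ee_pos: [423.3, -10.5, 250.3]
tool_rot: [[0.965, 0.261, -0.0], [0.261, -0.965, -0.0], [-0.0, 0.0, -1.0]]
contact_force: [0.4, -1.4, 0.4]
gripper_width: 44.7
finger_force: 0.0
```

jog_arm([
  [-0.05, [2.7, -2.85, 0], 0],
  [-0.05, [2.7, -2.85, 0], 0],
  [-0.05, [2.7, -2.85, 0], 0],
  [-0.05, [2.7, -2.85, 0], 0],
  [-0.05, [2.7, -2.85, 0], 0],
])

```text
t: 1.77
ee_pos: [516.5, 162.2, 250.0]
tool_rot: [[0.965, 0.261, -0.001], [0.261, -0.965, -0.0], [-0.001, -0.0, -1.0]]
contact_force: [0.4, 0.1, 1.1]
gripper_width: 45.1
finger_force: 0.0
```

jog_arm([
  [-0.05, [0, 0, 0], -0.12],
  [-0.05, [0, 0, 0], -0.12],
  [-0.05, [0, 0, 0], -0.12],
  [-0.05, [0, 0, 0], -0.12],
  [-0.05, [0, 0, 0], -0.12],
])

```text
t: 2.18
ee_pos: [516.0, 160.3, 249.9]
tool_rot: [[0.645, 0.764, -0.001], [0.764, -0.645, -0.0], [-0.001, -0.001, -1.0]]
contact_force: [-0.9, -0.6, -0.7]
gripper_width: 44.7
finger_force: 0.0
```

jog_arm([
  [-0.05, [0, 0, 4], -0.08],
  [-0.05, [0, 0, 4], 0],
  [-0.05, [0, 0, 4], 0],
  [-0.05, [0, 0, 3], 0],
  [-0.05, [0, 0, 0], 0],
])

```text
t: 2.6
ee_pos: [513.1, 159.8, 94.9]
tool_rot: [[0.587, 0.81, -0.011], [0.81, -0.587, -0.001], [-0.007, -0.009, -1.0]]
contact_force: [-0.7, -0.7, -0.1]
gripper_width: 45.1
finger_force: 0.0
```

Run:
```python
from h import *
s=ctrl.observe();c=snap('wrist','w1.png');print(s['ee_pos'],s['tool_rot'],c['fx'],c['cx'],c['cy'],c['hand_eye'])
t=snap('top','t1.png')
```

```text
[513.10401608 159.77693062  94.90607913] [[ 5.86825947e-01  8.09634834e-01 -1.12580801e-02]
 [ 8.09679575e-01 -5.86871453e-01 -9.40487967e-04]
 [-7.36849764e-03 -8.56353477e-03 -9.99936184e-01]] 371.64829954431775 311.861204002009 232.33788958628222 [[ 9.31347843e-04 -9.64278831e-01 -2.64887654e-01  6.69949181e+01]
 [ 9.99999333e-01  1.07904834e-03 -4.12085086e-04 -1.21411048e+00]
 [ 6.83191509e-04 -2.64887094e-01  9.64279192e-01 -1.23843136e+02]
 [ 0.00000000e+00  0.00000000e+00  0.00000000e+00  1.00000000e+00]]
```

View pics/w1.png

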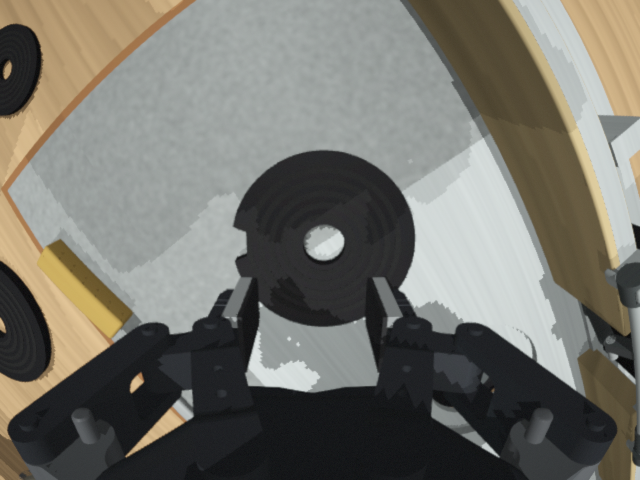

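The wrist view shows the ring's hole at about (324,243), its notch mouth at (239,243) on the left, and both fingers near (245,300) and (385,300).

```bash
cat >> h.py <<'E'
def wsnap(f):
    s=ctrl.observe(); c=ctrl.read_camera('wrist'); cv2.imwrite('pics/'+f,c['pixels'])
    c['R']=np.array(s['tool_rot']); c['p']=np.array(s['ee_pos']); np.savez('pics/'+f+'.npz',**c); return c
def wz(c,u,v,z):
    x=np.array([u-c['cx'],v-c['cy']])/c['fx']; r=np.hypot(*x); d=np.r_[x/r*np.sin(r),np.cos(r)]
    H=np.array(c['hand_eye']); e=c['p']+c['R']@H[:3,3]; d=c['R']@H[:3,:3]@d; return e+d*(z-e[2])/d[2]
def w2(c,P):
    H=np.array(c['hand_eye']);q=H[:3,:3].T@(c['R'].T@(np.array(P)-c['p'])-H[:3,3]);r=np.arctan2(np.hypot(q[0],q[1]),q[2]);k=c['fx']*r/np.hypot(q[0],q[1]);return c['cx']+k*q[0],c['cy']+k*q[1]
E
python3 - <<'E'
from h import *
from scipy.optimize import least_squares
c=dict(np.load('pics/w1.png.npz')); s=ctrl.observe(); c['R']=np.array(s['tool_rot']);c['p']=np.array(s['ee_pos'])
E=[(324,150),(415,236),(395,292),(270,171),(380,164),(238,222),(408,206),(300,324),(345,324),(405,275)]
W=np.array([wz(c,u,v,33)[:2] for u,v in E])
r=least_squares(lambda p:np.hypot(*(W-p[:2]).T)-49,[515,160]);print('ring',r.x,r.fun.round(1))
print('hole',wz(c,324,243,33));N=wz(c,239,243,33);print(N,np.degrees(np.arctan2(*(r.x-N[:2])[::-1])))
print('pads tips z76',wz(c,245,280,76),wz(c,385,280,76))
# pocket seen in wrist:
E
```

```text
ring [526.04117219 162.55940235] [ 1.4  0.   0.2  0.4  2.5  0.1 -0.4  2.3  1.6 -0.5]
hole [525.37433133 163.89428273  33.        ]
[487.79666488 190.95110948  33.        ] -36.589212405448826
pads tips z76 [494.23501852 181.7172886   76.        ] [543.82275467 145.84264924  76.        ]
```

jog_arm([
  [-0.05, [0.75, 0.55, 1.5], 0],
  [-0.05, [0, 0, 1.5], 0],
  [-0.05, [0, 0, 0.3], 0],
  [-0.05, [0, 0, 0.3], 0],
  [-0.05, [0, 0, 0.2], 0],
])

```text
t: 3.12
ee_pos: [525.6, 163.0, 63.8]
tool_rot: [[0.587, 0.81, 0.003], [0.81, -0.587, 0.0], [0.002, 0.002, -1.0]]
contact_force: [-0.6, 1.0, -0.4]
gripper_width: 45.0
finger_force: 0.0
```

jog_arm([
  [-0.05, [0, 0, 0.1], 0],
  [-0.05, [0, 0, 0], 0],
  [-0.05, [0, 0, 0], 0],
])

```text
t: 3.37
ee_pos: [525.2, 163.0, 62.0]
tool_rot: [[0.587, 0.81, 0.001], [0.81, -0.587, 0.0], [0.001, 0.001, -1.0]]
contact_force: [-0.7, -1.2, -0.4]
gripper_width: 44.9
finger_force: 0.0
```

jog_arm([
  [-0.05, [0, 0, 0.5], 0],
  [-0.05, [0, 0, 0.3], 0],
  [-0.05, [0, 0, 0.2], 0],
  [-0.05, [0, 0, 0.1], 0],
  [-0.05, [0, 0, 0], 0],
])

```text
t: 3.78
ee_pos: [524.9, 163.0, 50.1]
tool_rot: [[0.587, 0.81, -0.0], [0.81, -0.587, -0.0], [-0.0, -0.0, -1.0]]
contact_force: [-0.5, -0.3, 0.2]
gripper_width: 44.9
finger_force: 0.0
```

jog_arm([
  [-0.05, [0, 0, 0.1], 0],
  [-0.05, [0, 0, 0], 0],
])

```text
t: 3.95
ee_pos: [525.2, 163.0, 49.9]
tool_rot: [[0.587, 0.81, 0.001], [0.81, -0.587, 0.0], [0.001, 0.001, -1.0]]
contact_force: [-1.9, -1.2, 6.0]
gripper_width: 45.1
finger_force: 2.6
```

jog_arm([
  [-0.05, [0, 0, 0.1], 0],
  [-0.05, [0, 0, 0], 0],
])

```text
t: 4.12
ee_pos: [525.5, 163.1, 49.8]
tool_rot: [[0.587, 0.81, 0.002], [0.81, -0.587, 0.0], [0.001, 0.002, -1.0]]
contact_force: [-3.4, -1.2, 13.9]
gripper_width: 45.3
finger_force: 6.9
```

jog_arm([
  [-0.05, [-0.4, 0.43, 0], 0],
  [-0.05, [-0.87, 0.94, 0], 0],
  [-0.05, [-0.87, 0.94, 0], 0],
  [-0.05, [-0.87, 0.94, 0], 0],
  [-0.05, [-0.87, 0.94, 0], 0],
])

```text
t: 4.53
ee_pos: [537.2, 106.9, 49.8]
tool_rot: [[0.587, 0.81, 0.003], [0.81, -0.587, 0.001], [0.003, 0.002, -1.0]]
contact_force: [-0.8, 2.8, 12.7]
gripper_width: 44.8
finger_force: 6.0
```

jog_arm([
  [-0.05, [-0.87, 0.94, 0], 0],
  [-0.05, [-0.87, 0.94, 0], 0],
  [-0.05, [-0.87, 0.94, 0], 0],
  [-0.05, [-0.87, 0.94, 0], 0],
  [-0.05, [-0.87, 0.94, 0], 0],
])

```text
t: 4.95
ee_pos: [549.7, 43.8, 49.8]
tool_rot: [[0.587, 0.81, 0.003], [0.81, -0.587, 0.0], [0.002, 0.002, -1.0]]
contact_force: [-0.2, 2.9, 12.3]
gripper_width: 45.1
finger_force: 6.0
```

jog_arm([
  [-0.05, [-0.4, 0.43, 0], 0],
  [-0.05, [0, 0, 0], -0.06],
  [-0.05, [0, 0, 0], -0.08],
  [-0.05, [0, 0, 0], -0.08],
  [-0.05, [0, 0, 0], -0.08],
])

```text
t: 5.37
ee_pos: [551.1, 38.4, 49.8]
tool_rot: [[0.318, 0.948, 0.004], [0.948, -0.318, 0.0], [0.001, 0.004, -1.0]]
contact_force: [1.6, 1.9, 10.0]
gripper_width: 45.2
finger_force: 5.6
```

jog_arm([
  [-0.05, [0, 0, 0], -0.08],
  [-0.05, [0, 0, 0], -0.08],
  [-0.05, [0, 0, 0], -0.08],
  [-0.05, [0, 0, 0], -0.08],
  [-0.05, [0, 0, 0], 0],
])

```text
t: 5.78
ee_pos: [550.9, 38.4, 49.8]
tool_rot: [[0.003, 1.0, 0.003], [1.0, -0.003, -0.0], [-0.0, 0.003, -1.0]]
contact_force: [-0.4, -0.4, 11.4]
gripper_width: 45.0
finger_force: 5.8
```

Run:
```python
from h import *
c=wsnap('w2.png'); snap('top','t2.png'); print(c['p'],c['R'])
```

```text
[550.86203396  38.43786742  49.81586549] [[ 2.85316135e-03  9.99989901e-01  3.47245184e-03]
 [ 9.99995904e-01 -2.85235699e-03 -2.36571351e-04]
 [-2.26664290e-04  3.47311259e-03 -9.99993943e-01]]
```

View pics/w2.png

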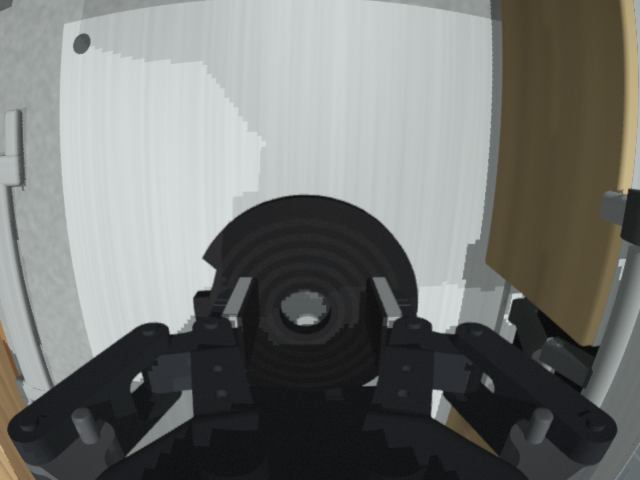

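The ring followed the fingers. Its hole is at about (304,308), with the notch on the left between roughly (203,260) and (196,293).

Run:
```python
from h import *
from scipy.optimize import least_squares
c=dict(np.load('pics/w2.png.npz'))
E=[(310,195),(360,209),(395,241),(415,290),(250,207),(222,232)]
W=np.array([wz(c,u,v,33)[:2] for u,v in E])
r=least_squares(lambda p:np.hypot(*(W-p[:2]).T)-49,[550,40]);print('ring',r.x,r.fun.round(1)); R=r.x
print('hole',wz(c,304,306,33))
for q in((203,260),(196,293)):
    N=wz(c,*q,33); d=N[:2]-R; print(N,np.hypot(*d),np.degrees(np.arctan2(-d[1],-d[0])))
# plate corner/edge direction in wrist
a=wz(c,64,60,25);b=wz(c,72,230,25);e=wz(c,82,44,25);print('plate edge',a,b,np.degrees(np.arctan2(*(b-a)[:2])),'hole',e)
t=dict(np.load('pics/top0.png.npz'));print('top: screw',onz(t,240+203/4.2,140+446/4.2,25))
im=cv2.imread('pics/w2.png')[180:360,170:330];a=cv2.resize(im,None,fx=3,fy=3,interpolation=cv2.INTER_CUBIC)
t2=cv2.resize(cv2.imread('pics/t2.png')[150:250,310:400],None,fx=3.6,fy=3.6)
h=540;t2=cv2.resize(t2,(int(t2.shape[1]*h/t2.shape[0])//2*1,h)) if 0 else t2
o=np.zeros((540,800,3),np.uint8);o[:,:480]=a;o[:t2.shape[0],480:800]=t2[:, :320];cv2.imwrite('pics/c2.png',o)
```

```text
ring [546.28624039  32.79629429] [ 0.7  0.5 -0.6 -0.6  0.4 -1.4]
hole [546.614364   35.4188547  33.       ]
[504.98111252  55.83162185  33.        ] 47.2941846872831 -29.14783429313234
[500.21137606  40.70118124  33.        ] 46.748051951382436 -9.735235847944674
plate edge [435.80327615 148.13107102  25.        ] [434.42281799  66.84789283  25.        ] -179.02702103068228 hole [446.33134733 153.87828832  25.        ]
top: screw [446.18990292 152.28123625  25.        ]
```

View pics/c2.png

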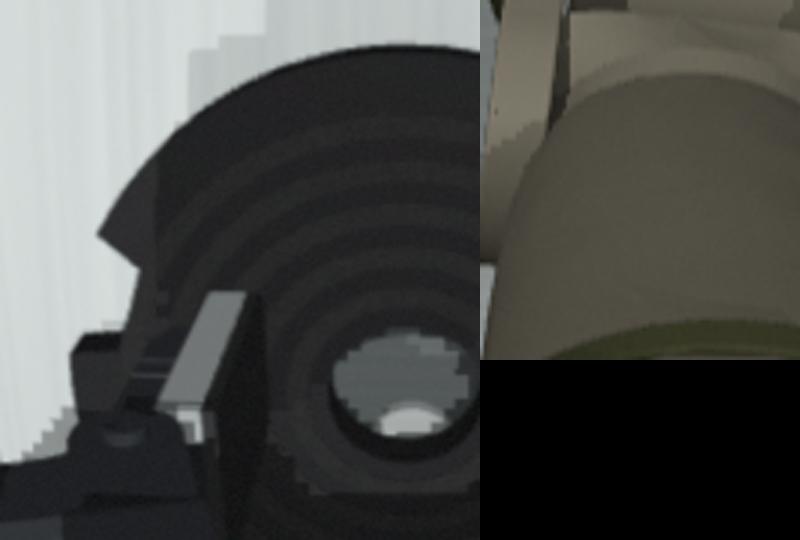

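jog_arm([
  [-0.05, [0, 0, -0.6], 0],
  [-0.05, [-0.4, -0.45, 0], 0],
  [-0.05, [0, 0, 0], 0],
  [-0.05, [0, 0, 0.4], 0],
  [-0.05, [0, 0, 0.3], 0],
])

```text
t: 6.3
ee_pos: [545.9, 34.1, 49.4]
tool_rot: [[0.007, 1.0, 0.002], [1.0, -0.007, -0.001], [-0.001, 0.002, -1.0]]
contact_force: [-12.1, 0.5, 55.7]
gripper_width: 44.8
finger_force: 27.9
```

jog_arm([
  [-0.05, [0, 0, 0], -0.01],
  [-0.05, [0, 0, 0], -0.03],
  [-0.05, [0, 0, 0], -0.03],
  [-0.05, [0, 0, 0], -0.03],
  [-0.05, [0, 0, 0], -0.03],
])

```text
t: 6.72
ee_pos: [547.1, 34.1, 49.5]
tool_rot: [[-0.124, 0.992, 0.006], [0.992, 0.124, -0.001], [-0.002, 0.006, -1.0]]
contact_force: [-1.0, -0.5, 22.7]
gripper_width: 44.9
finger_force: 11.1
```

jog_arm([
  [-0.05, [0, 0, 0], -0.03],
  [-0.05, [0, 0, 0], -0.03],
  [-0.05, [0, 0, 0], -0.03],
  [-0.05, [0, 0, 0], -0.03],
  [-0.05, [0, 0, 0], -0.03],
])

```text
t: 7.13
ee_pos: [547.4, 34.0, 49.6]
tool_rot: [[-0.27, 0.963, 0.007], [0.963, 0.27, -0.001], [-0.003, 0.006, -1.0]]
contact_force: [0.1, 0.4, 21.2]
gripper_width: 45.1
finger_force: 10.8
```

jog_arm([
  [-0.05, [0, 0, 0], -0.02],
  [-0.05, [0, 0, 0], 0],
  [-0.05, [0, 0, 0], 0],
])

```text
t: 7.38
ee_pos: [547.5, 34.0, 49.6]
tool_rot: [[-0.289, 0.957, 0.007], [0.957, 0.289, -0.001], [-0.003, 0.006, -1.0]]
contact_force: [0.4, -0.8, 21.2]
gripper_width: 45.0
finger_force: 10.8
```

Run:
```python
from h import *
c=wsnap('w3.png'); print(c['p'],c['R'].round(4).tolist())
im=c['pixels'][190:350,170:430];cv2.imwrite('pics/c3.png',cv2.resize(im,None,fx=3,fy=3,interpolation=cv2.INTER_CUBIC))
```

```text
[547.46054505  34.04578458  49.57083677] [[-0.2888, 0.9574, 0.0068], [0.9574, 0.2888, -0.001], [-0.003, 0.0062, -1.0]]
```

View pics/c3.png

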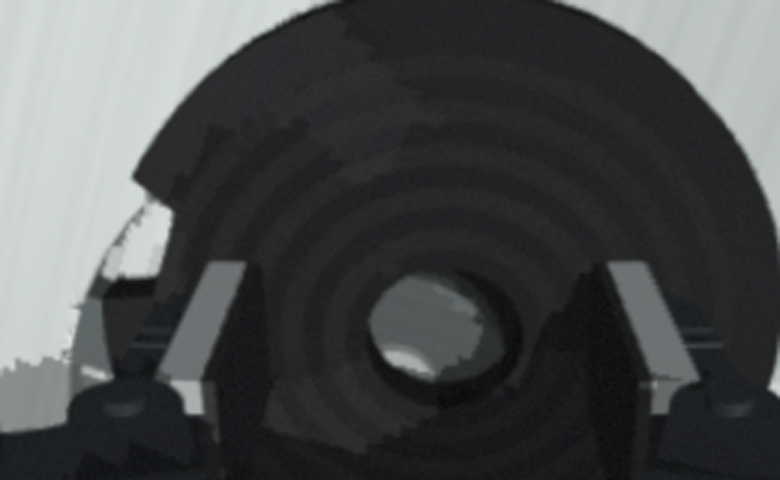

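The crop shows the notch's upper corner at full-frame (214,250), the hole at about (318,302), and the rebate's rim arc from (222,254) to (194,312).

Run:
```python
from h import *
from scipy.optimize import least_squares
c=dict(np.load('pics/w3.png.npz')); f=lambda x,y,z:wz(c,170+x/3,190+y/3,z)[:2]
W=np.array([f(*q,33) for q in((200,95),(300,20),(360,1),(580,5),(680,75),(740,165),(775,270))])
r=least_squares(lambda p:np.hypot(*(W-p[:2]).T)-49,[546,34]);R=r.x;print('ring',R,r.fun.round(1),'hole',f(445,337,33))
d=f(133,180,33)-R;print(np.hypot(*d),'yaw',np.degrees(np.arctan2(-d[1],-d[0]))+11.2)
M=np.array([f(*q,25) for q in((150,197),(125,230),(97,277),(75,330),(70,380))])
r=least_squares(lambda p:np.hypot(*(M-p[:2]).T)-50.5,[546,12]);print('pocket',r.x,r.fun.round(1))
print('toolx yaw',np.degrees(np.arctan2(c['R'][1,0],c['R'][0,0])))
```

```text
ring [549.49121009  32.8301018 ] [-1.3 -0.  -0.   1.5  0.4 -1.  -0.8] hole [549.74114297  33.73698879]
48.10487469205726 yaw -1.63783356348479
pocket [547.90479952  12.63309406] [ 0.3 -0.2 -0.4  0.2  0.1]
toolx yaw 106.78368754537959
```

jog_arm([
  [-0.05, [-0.3, -0.12, 0], 0],
  [-0.05, [-0.4, -0.15, 0], 0],
  [-0.05, [-0.4, -0.15, 0], 0],
  [-0.05, [-0.3, -0.12, 0], 0],
  [-0.05, [-0.15, -0.06, 0], 0],
])

```text
t: 7.85
ee_pos: [545.7, 17.6, 49.0]
tool_rot: [[-0.289, 0.957, 0.005], [0.957, 0.289, -0.0], [-0.002, 0.005, -1.0]]
contact_force: [1.4, 1.2, 15.1]
gripper_width: 44.7
finger_force: 7.0
```

jog_arm([
  [-0.05, [-0.15, -0.06, 0], 0],
  [-0.05, [-0.1, -0.04, 0], 0],
  [-0.05, [0, 0, 0], 0],
])

```text
t: 8.1
ee_pos: [543.5, 15.1, 46.7]
tool_rot: [[-0.289, 0.957, -0.001], [0.957, 0.289, 0.0], [0.0, -0.001, -1.0]]
contact_force: [-0.9, 0.6, -0.7]
gripper_width: 44.7
finger_force: 0.0
```

jog_arm([
  [-0.05, [0, 0, 0.2], 0],
  [-0.05, [0, 0, 0.1], 0],
  [-0.05, [0, 0, 0], 0],
])

```text
t: 8.35
ee_pos: [543.4, 15.3, 43.7]
tool_rot: [[-0.289, 0.957, -0.001], [0.957, 0.289, 0.0], [0.001, -0.001, -1.0]]
contact_force: [0.2, -0.1, 1.4]
gripper_width: 45.0
finger_force: 0.0
```

Run:
```python
from h import *
c=wsnap('w4.png'); print(c['p'],c['R'].round(4).tolist())
im=c['pixels'][190:350,170:430];cv2.imwrite('pics/c4.png',cv2.resize(im,None,fx=3,fy=3,interpolation=cv2.INTER_CUBIC))
```

```text
[543.44796972  15.32317009  43.69610163] [[-0.2889, 0.9574, -0.0012], [0.9574, 0.2889, 0.0003], [0.0006, -0.0011, -1.0]]
```

View pics/c4.png

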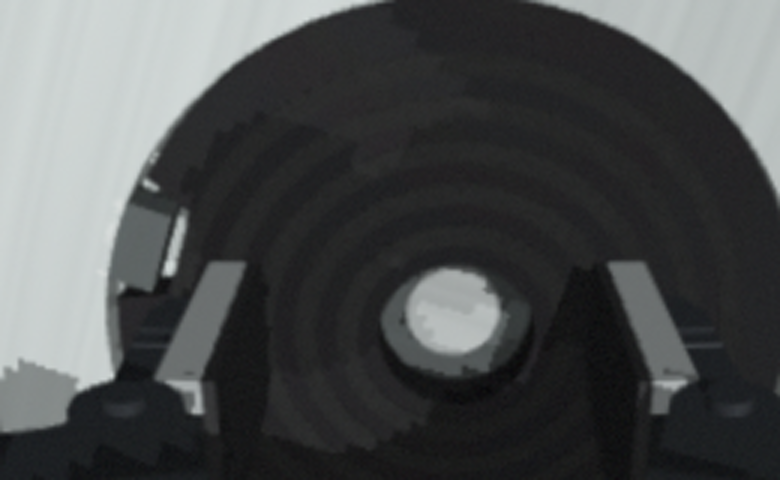

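The ring sits in the rebate and the key, at crop (145,245), is inside the notch. A light press will confirm that it's flush.

jog_arm([
  [-0.05, [0, 0, 0.1], 0],
  [-0.05, [0, 0, 0.1], 0],
  [-0.05, [0, 0, 0.1], 0],
  [-0.05, [0, 0, 0], 0],
])

```text
t: 8.73
ee_pos: [544.0, 15.2, 41.9]
tool_rot: [[-0.289, 0.957, 0.001], [0.957, 0.289, -0.0], [-0.0, 0.001, -1.0]]
contact_force: [-1.2, 0.4, 5.4]
gripper_width: 44.8
finger_force: 3.0
```

jog_arm([
  [-0.05, [0, 0, -3], 0],
  [-0.05, [0, 0, -4], 0],
  [-0.05, [0, 0, -4], 0],
  [-0.05, [0, 0, -4], 0],
  [-0.05, [0, 0, -4], 0],
])

```text
t: 9.15
ee_pos: [543.3, 15.3, 233.4]
tool_rot: [[-0.289, 0.957, -0.0], [0.957, 0.289, 0.0], [0.0, -0.0, -1.0]]
contact_force: [0.5, 0.2, 0.7]
gripper_width: 44.6
finger_force: 0.0
```

jog_arm([
  [-0.05, [0, 0, -4], 0],
  [-0.05, [0, 0, 0], 0.1],
  [-0.05, [0, 0, 0], 0.11],
  [-0.05, [0, 0, 0], 0.1],
  [-0.05, [0, 0, 0], 0],
])

```text
t: 9.57
ee_pos: [543.6, 15.2, 271.3]
tool_rot: [[0.02, 1.0, 0.0], [1.0, -0.02, -0.0], [-0.0, 0.0, -1.0]]
contact_force: [-0.3, 0.2, 0.8]
gripper_width: 44.7
finger_force: 0.0
```

Run:
```python
from h import *
c=wsnap('w5.png'); print(c['p'],c['R'].round(4).tolist())
snap('scene','s5.png')
im=np.hstack([cv2.imread('pics/w5.png')[:,240:],cv2.imread('pics/s5.png')[100:400,120:420].repeat(1,0) if 0 else cv2.resize(cv2.imread('pics/s5.png')[190:430,150:350],(400,480))])
cv2.imwrite('pics/c5.png',im)
```

```text
[543.64376497  15.22928881 271.3485951 ] [[0.0204, 0.9998, 0.0001], [0.9998, -0.0204, -0.0], [-0.0, 0.0001, -1.0]]
```

View pics/c5.png

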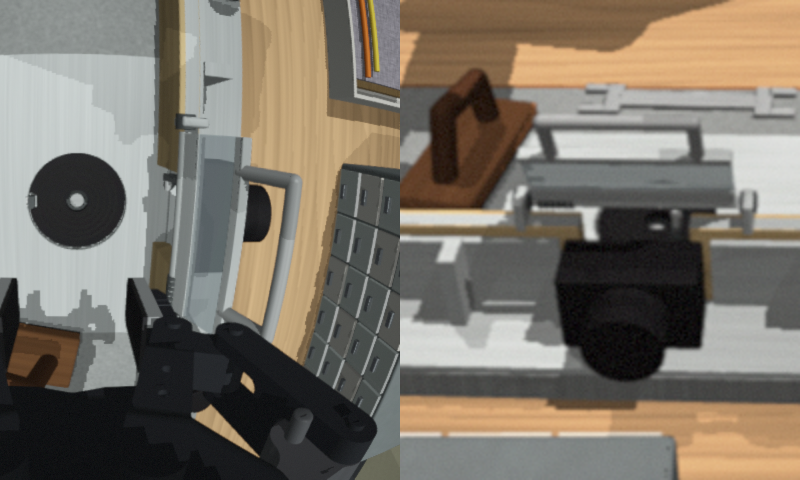

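The ring is seated with the key in its notch. The bail runs from about (532,181) to (508,328) in the wrist frame.

Run:
```python
from h import *
c=dict(np.load('pics/w5.png.npz'))
for q in((532,181),(526,250),(508,328)):print(wz(c,*q,209.5).round(1))
print('ring',wz(c,316,200,25))
s=dict(np.load('pics/s5.png.npz'))
print(proj(s,[667,10,209.5]), 'seen',(150+(537+700)/2/2-200,190+123/2))
```

```text
[668.6  59.8 209.5]
[669.7  18.7 209.5]
[666.8 -33.7 209.5]
ring [546.69611159  15.23314018  25.        ]
(np.float64(259.25826399352667), np.float64(249.5282850412289)) seen (259.25, 251.5)
```

jog_arm([
  [-0.05, [-0.05, 3.1, 0], 0],
  [-0.05, [-0.05, 3.1, 0], 0],
  [-0.05, [-0.05, 3.1, 0], 0],
  [-0.05, [0, 3.1, 0], 0],
  [-0.05, [0, 0, 0], 0],
])

```text
t: 10.08
ee_pos: [671.2, 11.1, 268.6]
tool_rot: [[0.014, 1.0, -0.001], [1.0, -0.014, 0.0], [0.0, -0.001, -1.0]]
contact_force: [0.5, 0.3, 0.5]
gripper_width: 44.9
finger_force: 0.0
```

jog_arm([
  [-0.05, [0, 0, 2], 0],
  [-0.05, [0, 0, 2], 0],
  [-0.05, [0, 0, 1.5], 0],
  [-0.05, [0, 0, 0.3], 0],
  [-0.05, [0, 0, 0], 0],
])

```text
t: 10.5
ee_pos: [667.3, 11.6, 212.5]
tool_rot: [[0.015, 1.0, -0.002], [1.0, -0.015, 0.0], [0.0, -0.002, -1.0]]
contact_force: [-0.3, -0.3, -1.1]
gripper_width: 44.8
finger_force: 0.0
```

Now I'll close on the bar.

jog_arm([
  [0.4, [0, 0, 0], 0],
  [0.6, [0, 0, 0], 0],
  [0.9, [0, 0, 0], 0],
  [0.9, [0, 0, 0], 0],
  [0.9, [0, 0, 0], 0],
])

```text
t: 10.92
ee_pos: [668.4, 11.5, 214.7]
tool_rot: [[0.017, 1.0, 0.003], [1.0, -0.017, -0.0], [-0.0, 0.003, -1.0]]
contact_force: [2.7, -0.1, 5.4]
gripper_width: 7.6
finger_force: 58.7
```

The opening reads 7.6 mm on a 10 mm bar and the tool is being pushed upward, so the bar is probably near the pad tips. I'll re-grip 7 mm lower.

jog_arm([
  [0.2, [0, 0, 0], 0],
  [0.2, [0, 0, 0], 0],
  [0.2, [0, 0, 0.7], 0],
  [0.2, [0, 0, 0], 0],
  [0.2, [0, 0, 0], 0],
])

```text
t: 11.33
ee_pos: [667.4, 11.6, 205.3]
tool_rot: [[0.017, 1.0, -0.002], [1.0, -0.017, 0.0], [0.0, -0.002, -1.0]]
contact_force: [0.1, 0.6, 0.5]
gripper_width: 34.0
finger_force: 0.0
```

jog_arm([
  [0.5, [0, 0, 0], 0],
  [0.6, [0, 0, 0], 0],
  [0.9, [0, 0, 0], 0],
  [0.9, [0, 0, 0], 0],
  [0.9, [0, 0, 0], 0],
])

```text
t: 11.75
ee_pos: [668.0, 11.6, 206.6]
tool_rot: [[0.017, 1.0, 0.001], [1.0, -0.017, -0.0], [0.0, 0.001, -1.0]]
contact_force: [1.8, 0.2, 1.3]
gripper_width: 8.0
finger_force: 58.4
```

Run:
```python
import numpy as np
th=np.r_[1.95,1.91,1.85,np.linspace(1.77,0.33,19),0.26,0.20,0.15,0.10,0.06,0.03,0.0,-0.02]
p=10.5*np.c_[-np.cos(th),np.sin(th)]
d=np.zeros(2);o=[]
for i in range(1,len(th)):
    s=np.round(p[i]-p[0]-d,2); d+=s; o.append([0.9,[0,float(s[0]),float(-s[1])],0])
for i in range(0,len(o),5): print(o[i:i+5])
```

```text
[[0.9, [0, -0.39, -0.15], 0], [0.9, [0, -0.6, -0.19], 0], [0.9, [0, -0.82, -0.2], 0], [0.9, [0, -0.83, -0.13], 0], [0.9, [0, -0.84, -0.07], 0]]
[[0.9, [0, -0.84, 0.0], 0], [0.9, [0, -0.83, 0.07], 0], [0.9, [0, -0.83, 0.14], 0], [0.9, [0, -0.82, 0.2], 0], [0.9, [0, -0.79, 0.26], 0]]
[[0.9, [0, -0.78, 0.33], 0], [0.9, [0, -0.74, 0.39], 0], [0.9, [0, -0.71, 0.44], 0], [0.9, [0, -0.68, 0.5], 0], [0.9, [0, -0.63, 0.56], 0]]
[[0.9, [0, -0.58, 0.6], 0], [0.9, [0, -0.54, 0.65], 0], [0.9, [0, -0.48, 0.69], 0], [0.9, [0, -0.42, 0.72], 0], [0.9, [0, -0.37, 0.76], 0]]
[[0.9, [0, -0.3, 0.78], 0], [0.9, [0, -0.21, 0.7], 0], [0.9, [0, -0.15, 0.62], 0], [0.9, [0, -0.09, 0.51], 0], [0.9, [0, -0.06, 0.53], 0]]
[[0.9, [0, -0.04, 0.41], 0], [0.9, [0, -0.01, 0.32], 0], [0.9, [0, -0.01, 0.31], 0], [0.9, [0, 0.01, 0.21], 0]]
```

jog_arm([
  [0.9, [0, -0.39, -0.15], 0],
  [0.9, [0, -0.6, -0.19], 0],
  [0.9, [0, -0.82, -0.2], 0],
  [0.9, [0, -0.83, -0.13], 0],
  [0.9, [0, -0.84, -0.07], 0],
])

```text
t: 12.17
ee_pos: [632.7, 12.6, 214.7]
tool_rot: [[0.017, 1.0, 0.003], [1.0, -0.017, 0.001], [0.001, 0.003, -1.0]]
contact_force: [2.5, 2.5, 3.4]
gripper_width: 7.9
finger_force: 58.4
```

Forces are low, so I'll continue.

jog_arm([
  [0.9, [0, -0.84, 0], 0],
  [0.9, [0, -0.83, 0.07], 0],
  [0.9, [0, -0.83, 0.14], 0],
  [0.9, [0, -0.82, 0.2], 0],
  [0.9, [0, -0.79, 0.26], 0],
])

```text
t: 12.58
ee_pos: [591.2, 13.8, 208.7]
tool_rot: [[0.016, 1.0, 0.003], [1.0, -0.016, 0.001], [0.001, 0.003, -1.0]]
contact_force: [2.7, 5.0, 4.0]
gripper_width: 7.9
finger_force: 58.4
```

jog_arm([
  [0.9, [0, -0.78, 0.33], 0],
  [0.9, [0, -0.74, 0.39], 0],
  [0.9, [0, -0.71, 0.44], 0],
  [0.9, [0, -0.68, 0.5], 0],
  [0.9, [0, -0.63, 0.56], 0],
])

```text
t: 13.0
ee_pos: [554.9, 14.8, 185.2]
tool_rot: [[0.017, 1.0, -0.0], [1.0, -0.017, 0.002], [0.002, -0.0, -1.0]]
contact_force: [0.8, 7.7, 0.0]
gripper_width: 8.2
finger_force: 58.3
```

jog_arm([
  [0.9, [0.03, -0.58, 0.6], 0],
  [0.9, [0.03, -0.54, 0.65], 0],
  [0.9, [0.02, -0.48, 0.69], 0],
  [0.9, [0.02, -0.42, 0.72], 0],
  [0.9, [0.01, -0.37, 0.76], 0],
])

```text
t: 13.42
ee_pos: [532.3, 15.4, 150.6]
tool_rot: [[0.017, 1.0, 0.002], [1.0, -0.017, 0.001], [0.001, 0.002, -1.0]]
contact_force: [3.6, 2.9, -2.5]
gripper_width: 7.7
finger_force: 58.3
```

jog_arm([
  [0.9, [0, -0.3, 0.78], 0],
  [0.9, [0, -0.21, 0.7], 0],
  [0.9, [0, -0.15, 0.62], 0],
  [0.9, [0, -0.09, 0.51], 0],
  [0.9, [0, -0.06, 0.53], 0],
])

```text
t: 13.83
ee_pos: [525.7, 15.5, 119.7]
tool_rot: [[0.017, 1.0, 0.005], [1.0, -0.017, 0.001], [0.001, 0.005, -1.0]]
contact_force: [8.7, 6.1, 0.9]
gripper_width: 7.8
finger_force: 58.6
```

jog_arm([
  [0.9, [0, -0.04, 0.41], 0],
  [0.9, [0, -0.01, 0.3], 0],
  [0.9, [0, 0, 0], 0],
  [0.9, [0, 0, 0], 0],
])

```text
t: 14.17
ee_pos: [525.5, 15.5, 114.7]
tool_rot: [[0.017, 1.0, 0.007], [1.0, -0.017, 0.0], [0.0, 0.007, -1.0]]
contact_force: [3.3, 6.4, 16.8]
gripper_width: 8.0
finger_force: 60.2
```

jog_arm([
  [0.4, [0, 0, 0], 0],
  [0.3, [0, 0, 0], 0],
  [0.3, [0, 0, 0], 0],
])

```text
t: 14.42
ee_pos: [523.1, 15.0, 111.9]
tool_rot: [[0.017, 1.0, -0.002], [1.0, -0.017, -0.0], [-0.0, -0.002, -1.0]]
contact_force: [-0.0, 0.6, -0.0]
gripper_width: 29.6
finger_force: 0.0
```

jog_arm([
  [0.3, [0, 0, -1], 0],
  [0.3, [0, 0, -2], 0],
  [0.3, [0, 0, -3], 0],
  [0.3, [0, 0, -4], 0],
  [0.3, [0, 0, -3], 0],
])

```text
t: 14.83
ee_pos: [523.5, 15.0, 244.3]
tool_rot: [[0.017, 1.0, -0.0], [1.0, -0.017, -0.0], [-0.0, -0.0, -1.0]]
contact_force: [0.9, -0.3, 0.5]
gripper_width: 29.9
finger_force: 0.0
```

jog_arm([
  [0.3, [0, -4, -1], 0],
  [0.3, [0, -4, 0], 0],
  [0.3, [0, -4, 0], 0],
  [0.3, [0, 0, 0], 0],
  [0.3, [0, 0, 0], 0],
])

```text
t: 15.25
ee_pos: [402.2, 17.3, 252.2]
tool_rot: [[0.017, 1.0, -0.001], [1.0, -0.017, -0.0], [-0.0, -0.001, -1.0]]
contact_force: [1.1, -0.8, 0.5]
gripper_width: 29.8
finger_force: 0.0
```

Run:
```python
from h import *
snap('scene','s6.png');c=wsnap('w6.png')
im=np.hstack([cv2.resize(cv2.imread('pics/w6.png')[100:340,200:600],(480,288)),cv2.resize(cv2.imread('pics/s6.png')[210:354,180:340],(320,288))])
cv2.imwrite('pics/c6.png',im); s=ctrl.observe();print(s['t'],s['contact_force'])
```

```text
15.35 [-0.70151696 -0.24560316  0.05815445]
```

View pics/c6.png

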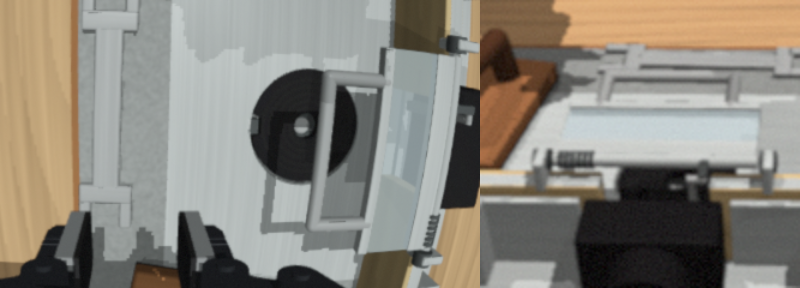

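The guard is level over the seated ring, the key is in the notch, and the gripper is clear of everything. I'll hand the job in.

Run:
```python
from h import *
c=dict(np.load('pics/w6.png.npz'));print(w2(c,[523,13,112]),'seen ~467,225',w2(c,[524,13,124]))
print(ctrl.finish_job())
```

```text
(np.float64(466.20309604112623), np.float64(228.95614867304914)) seen ~467,225 (np.float64(473.40165015666173), np.float64(233.03291928936184))
the job is handed in; nothing more can be done
None
```

The insert ring is seated flush with its notch over the key, the guard was eased fully down with the bail and let go, and the job was handed in at about 15 s; no verdict came back.

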